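# Swing the heavy meter boom to the reading station

### The job

Push the swing boom with the big flanged water meter round to the reading station, so that its pointer comes to rest between the station's two short posts and stands there by itself, let go, for a good five seconds. The boom is heavy and runs on nearly frictionless bearings: handle it only by pushing gently on the two sprung buffer plates at its sides, never driving a buffer to the end of its travel, do not let the boom reach its end stops or touch the meter and its cradle, and leave the other things on the bench alone.

Things in the scene. Friction and masses are not known exactly. Their poses are not given: they have to be found in the camera images.
- boom (a joint): angle (rad) of the boom about its vertical pivot: 0 = pointing along the pedestal's -x (roughly to the robot), + = clockwise from above (its end goes to the robot's left). Starts at rest, -0.55 to -0.35. End stops at -0.98 and +0.98 (beyond 0.94 counts as reached). Inertia about the pivot 0.5 kg m2 nominal (varies 25 %); friction 0.0015 N m dry + 0.02 N m s/rad, so it coasts on
- boom_pivot (a point): point on the boom's vertical pivot axis, 50 mm above the bench; it turns with the boom and its x axis points along the boom from the meter to the pivot, so the meter, buffers and pointer lie towards its -x
- boom_pointer (a point): tip region of the 12 mm steel pointer rod that sticks out beyond the meter at the boom's free end: this point is 380 mm from the pivot axis, 50 mm above the bench (the rod ends at 401 mm)
- pedestal: blue square base plate 170 x 170 x 10 mm of the pivot, fixed on the bench; origin on the pivot axis at bench height; its yaw varies
- cradle: blue beam and deck with the big grey flanged water meter (brass register, white dial) bolted on; nominal 6 kg, meter centre 300 mm from the pivot, deck 120 mm wide, top 161 mm above the bench. Origin on the pivot axis at bench height, axes turn with the boom, x from the meter to the pivot. Not to be touched
- buffer_right (a joint): how far (m) the right buffer plate (the boom's -y side, robot's right) is pushed in towards the meter: 0 = out, 0.058 = end of travel, not to be reached (0.053 already counts). Spring 50 N/m, 0.2 N preload, almost no damping: simply blocked, it throws the boom back like a trampoline. Pushing it drives the boom in the + direction
- buffer_left (a joint): the same for the left buffer plate (the boom's +y side): pushing it drives the boom in the - direction
- buffer_right_face (a point): centre of the outer face of the right buffer plate: upright steel, 100 mm long (along the boom), 90 high (60 to 150 mm above the bench), 8 thick, 0.15 kg, on two sprung guide rods. When out, the face is 130 mm beside the boom's centre line, 300 mm from the pivot along it, point 105 mm above the bench. Its outward normal is the point's -y
- buffer_left_face (a point): the same for the left buffer plate; its outward normal is the point's +y
- station_mark (a point): where the pointer must stop: midway between the reading station's two steel posts (16 mm thick, 80 mm clear between them, 34 mm high, on an aluminium plate 125 x 50 mm fixed on the bench), 380 mm from the pivot axis, 30 mm above the bench. The pointer passes over the posts without touching. It lies on the + side of the boom's start
- meter_a: bystander: a small brass water meter, 74 mm across, 71 mm high, at the left; origin at its underside; leave it alone
- meter_b: bystander: another, further left; origin at its underside; leave it alone
- meter_c: bystander: another, front right; origin at its underside; leave it alone
- bowl: bystander: a white plastic bowl, 130 mm across, at the left; origin at its underside; leave it alone
- screwdriver: bystander: a green screwdriver lying at the right; origin at its underside; leave it alone
- spools: bystander: a dark stack of discs, 80 mm across, 45 mm high, front left; origin at its underside; leave it alone
- flange: bystander: a steel disc 110 x 18 mm, at the right; origin at its underside; leave it alone

How it is judged:
On the way:
1. the pointer stands still between the station's posts with both buffers let go, for 5 s (horizontal distance between boom_pointer and station_mark below 0.04 m and velocity of joint boom between -0.03 and 0.03 rad/s and value of joint each of buffer_right, buffer_left below 0.004 m), for 5 s.
At the end, for the whole second after the job is handed in: pointer within 40 mm of the station's mark (horizontally), boom turning slower than 0.03 rad/s, both buffers out (within 4 mm) (all of step 1); the robot touches nothing.
It fails at once if a buffer was driven to the end of its travel (slam) (value of joint any of buffer_right, buffer_left above 0.053 m).
It fails at once if the boom reached an end stop (value of joint boom above 0.94 rad or value of joint boom below -0.94 rad).
It fails at once if the robot touched the meter, the cradle or the beam (contact force between any of the arm, the fingers and cradle above 1 N).
It fails at once if a bystander was disturbed (distance of any of meter_a, meter_b, meter_c, bowl, screwdriver, spools, flange from where it was at the start of the episode above 0.03 m).
It also fails if it takes over 48 s, if anything falls off the work surface, if the arm or the gripper's body presses on something with over 40 N, if the wrist force passes 120 N, or if a joint passes its speed limit or range.

### The arm

A 6-joint arm with a two-finger parallel gripper is mounted at the origin on the work surface. World frame = base frame: x ahead of the robot, y to its left, z up, the work surface at z = 0. Lengths are in m, angles in rad, forces in N, time in s.
With the tool pointing down it reaches from about 0.25 to 0.775 m from the base axis. Payload 4 kg.
Tool frame: the origin (TCP) lies midway between the tips of the shut fingers; the grasp point (between the pads) lies 19 mm behind it (grip_point_offset is the distance from the TCP to the grasp point, in m); z points along the fingers, y is the line along which they close (so a half turn about z gives the same grasp; the last joint's range is limited). The gripper opens to 94 mm and grips with 3 to 60 N. Pads are 16 mm wide; open, the fingers measure 119 mm over their backs; the gripper's body (75 mm by 177 mm) begins 78 mm behind the grasp point.
Start: joints at [-1.226, 0.087, 1.371, -0, 1.684, -0.103], TCP at [0.238, -0.496, 0.206] pointing down, gripper open.
Joint ranges: [-3.1, 3.1], [-0.76, 2.03], [0.27, 2.55], [-1.08, 4.22], [0.17, 2.65], [-2.57, 2.57]. Speed limits (rad/s): [2.79, 2.79, 3.14, 3.14, 3.14, 3.14].

### API

Orientations are given as [roll, pitch, yaw] about the fixed x, y, z axes, in that order (R = Rz(yaw) Ry(pitch) Rx(roll)).
In Python, from bench import * gives the robot as it stands.
- The arm moves only by the tool carry_out, never from a script. Its argument "commands" is a list of rows, each a list of 6 numbers: the shift along the tool's x, y, z in m, then the turn, a rotation vector about the tool's x, y, z in rad. In form: [[tx, ty, tz, rx, ry, rz], ...]. A call has exactly 5 rows; each row is the pose to reach, as a shift and turn from the pose commanded when the call began, along the tool's axes at that moment; what a row does not reach only later rows make up. A row lasts 1/10 s, in which the tool goes at most 50 mm and 8.59 degrees, less where a joint would pass 70% of its speed; a pose out of reach is approached as far as the arm can. A call with a gripper value outside its range is refused whole. "jaw" is the opening, from 0 (shut) to 1 (fully open), set as the call begins (left out, the last holds). The fingers move at their own pace and stop on an object; the grip force is fixed at half the most. Time passes only in rows, so rows that repeat a pose let the fingers close, or fill a call up. It gives the time, the measured TCP pose, the force, the opening and the grip force at its end, in the units of the state.
- get_obs(): the state, without advancing time (a new reading comes with each control period).
- snapshot(name): name is "side" or "top" or "wrist"; returns a dict with "img" (384x512x3 uint8, red, green, blue), "range_z" (384x512 float32, m along the optical axis (not along the pixel's ray), 0 where there is no reading), "fx", "fy", "cx", "cy" (pixels), "R" (3x3) and "t" (3): a world point X has camera coordinates R X + t. Camera axes: x right, y down, z forward; pixel columns grow to the right and rows downward; lengths in m; the calibration is good to about 2 mm. A picture is of the moment at which its call begins.
- close_job(): hands the job in; it is judged then, once.
The state is a dict: "time": time; "joint_positions": joint angles; "qvel": joint speeds; "joint_torque": joint torques, N m; "tool_pos": TCP position; "ee_rot": TCP orientation; "wrist_force": force on the tool from outside, world axes, zero at the start; "wrist_torque": the same for the moment, N m; "width": finger opening in m; "finger_force": force on a finger pad.
Only numpy, scipy, OpenCV 4.12 (cv2) and the standard library are available. Lean on these libraries where they do the work, as an engineer would, in place of code of your own. Each camera call takes 0.05 s, during which the arm holds its last target. There are 200 camera calls.

## Working session

There is one attempt and no reset: what is moved stays moved. The work goes in short steps, Python scripts to look and compute and a tool call to move; the robot and the scene stay as the last step left them, time stands still between calls to the robot, and variables do not carry over. Pictures are saved under pics/ and viewed, at most 10 in all, crops included, and the job is handed in when it is done.

Besides the shell and the picture viewer there is one more tool, called after "Emit:" as name(argument=value, ...), one argument or row to a line, values as JSON. carry_out: Moves the arm, as the interface text tells. Its arguments: {"type":"object","properties":{"commands":{"type":"array","items":{"type":"array","items":{"type":"number"}}},"jaw":{"type":"number"}},"required":["commands"]}

```bash
mkdir -p pics; ls; python3 - <<'E'
from bench import *
import cv2,numpy as np
o=get_obs();print({k:np.round(v,3).tolist() for k,v in o.items()})
for n in("top","side"):
    s=snapshot(n);cv2.imwrite(f"pics/{n}0.png",s["img"][:,:,::-1]);np.savez(f"{n}0.npz",**s)
    print(n,s["fx"],s["cx"],s["cy"],np.round(s["R"],3).tolist(),np.round(s["t"],3))
E
```

```text
pics
{'time': 0.0, 'joint_positions': [-1.226, 0.088, 1.372, -0.0, 1.684, -0.103], 'qvel': [-0.001, 0.0, -0.001, -0.0, 0.0, 0.001], 'joint_torque': [-0.001, -34.018, -30.243, 0.072, 0.033, -0.0], 'tool_pos': [0.238, -0.495, 0.204], 'ee_rot': [-3.139, -0.0, 0.448], 'wrist_force': [0.496, -0.495, -0.343], 'wrist_torque': [-0.012, 0.039, -0.025], 'finger_force': 0.0, 'width': 0.094}
top 487.8473251835372 255.77574996171933 187.1488980838563 [[-0.02, -1.0, -0.009], [-0.989, 0.021, -0.143], [0.143, 0.006, -0.99]] [0.072 0.579 1.645]
side 354.68918264445745 254.18687462064688 190.80492159053156 [[-0.881, -0.473, 0.015], [-0.277, 0.489, -0.827], [0.384, -0.733, -0.562]] [0.527 0.201 1.089]
```

View pics/top0.png

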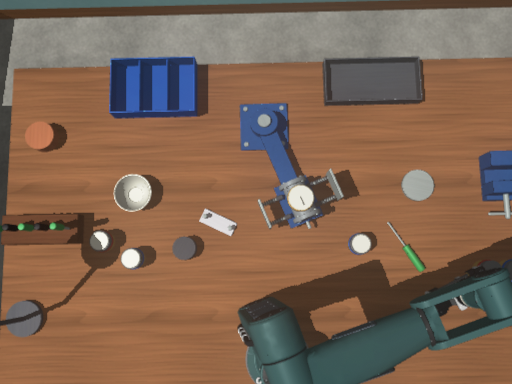

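View pics/side0.png

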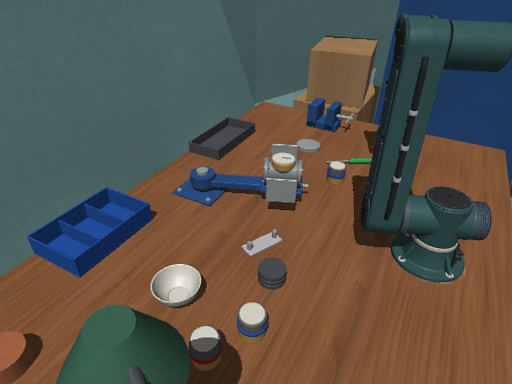

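Top view: pivot cap at about (264,121), dial (300,197), right buffer (335,184), left buffer (265,213) and station plate (218,222). Side view: the station plate is at (262,243) with its two posts. The robot is clear, on the boom's right.

```bash
cat > h.py <<'E'
import cv2,numpy as np
def cloud(s):
    z=s["range_z"];v,u=np.mgrid[:z.shape[0],:z.shape[1]]
    c=np.stack([(u-s["cx"])/s["fx"]*z,(v-s["cy"])/s["fy"]*z,z],-1)
    return (c-s["t"])@s["R"]
def ray(s,u,v,h):
    d=s["R"].T@np.array([(u-s["cx"])/s["fx"],(v-s["cy"])/s["fy"],1]);o=-s["R"].T@s["t"]
    return o+d*(h-o[2])/d[2]
def masks(s):
    hsv=cv2.cvtColor(s["img"],cv2.COLOR_RGB2HSV);return hsv
E
python3 - <<'E'
from h import *
for n in("top","side"):
    s=dict(np.load(n+"0.npz"));P=cloud(s);hsv=masks(s)
    H,S,V=[hsv[...,i].astype(int) for i in range(3)]
    reg=np.zeros(H.shape,bool)
    box=(95,240,225,350) if n=="top" else (140,212,165,315)
    reg[box[0]:box[1],box[2]:box[3]]=1
    blue=reg&(abs(H-112)<14)&(S>110)&(s["range_z"]>0)
    # pedestal plate: blue, z 0..0.02
    for lo,hi,t in((0.003,0.018,"ped"),(0.02,0.075,"beam"),(0.075,0.12,"hi")):
        m=blue&(P[...,2]>lo)&(P[...,2]<hi)
        if m.sum()<10: continue
        r=cv2.minAreaRect(P[m][:,:2].astype(np.float32)*1000)
        print(n,t,m.sum(),np.round(P[m].mean(0),3),"rect",np.round(r[0],1),np.round(r[1],1),round(r[2],1))
    reg[:]=0
    b=(205,240,195,240) if n=="top" else (228,258,240,285)
    reg[b[0]:b[1],b[2]:b[3]]=1
    m=reg&(S<90)&(V>90)
    r=cv2.minAreaRect(P[m][:,:2].astype(np.float32)*1000)
    print(n,"stn",m.sum(),np.round(P[m].mean(0),3),np.round(r[0],1),np.round(r[1],1),round(r[2],1),P[m][:,2].max())
    m=reg&(P[...,2]>0.024)
    if m.sum()>3:
        k=P[m].astype(np.float32);_,l,c=cv2.kmeans(k,2,None,(3,20,1e-4),5,cv2.KMEANS_PP_CENTERS);print(" posts",np.round(c,3))
    # plates : gray steel z 0.06..0.155
    reg[:]=0
    if n=="top":
        for t,b in(("R",(165,205,322,350)),("L",(195,232,255,276))):
            m=np.zeros_like(reg);m[b[0]:b[1],b[2]:b[3]]=1
            m&=(P[...,2]>0.135)&(P[...,2]<0.165)
            r=cv2.minAreaRect(P[m][:,:2].astype(np.float32)*1000);print(t,m.sum(),np.round(P[m].mean(0),3),np.round(r[0],1),np.round(r[1],1),round(r[2],1))
        m=reg.copy();m[105:140,250:280]=1;m&=(S<110)&(P[...,2]>0.03);print("cap",m.sum(),np.round(P[m].mean(0),3))
        for u,v,t in((360,243,'mc'),(417,185,'flange'),(405,245,'scr'),(184,247,'spools'),(323,240,'?')):print(t,np.round(P[v,u],3))
s=dict(np.load("top0.npz"));i=cv2.resize(s["img"][90:245,190:360],None,fx=4.5,fy=3.8,interpolation=cv2.INTER_CUBIC)[...,::-1];cv2.imwrite("pics/c.png",i[:600])
E
```

```text
top ped 765 [0.811 0.055 0.01 ] rect [805.5  27.9] [166.6 164.6] 0.6
top beam 1230 [ 0.682 -0.012  0.06 ] rect [666.1 -20.2] [437.4 138.7] 27.1
top hi 196 [0.802 0.03  0.079] rect [805.   29.8] [92.1 89.7] 46.1
top stn 552 [0.465 0.196 0.015] [432.8 142.8] [256.7  61.6] 58.2 1.7116121283534753
 posts [[0.339 0.05  1.712]
 [0.464 0.197 0.034]]
R 104 [ 0.574 -0.198  0.148] [ 573.5 -198.7] [99.9 10.4] 21.2
L 83 [0.48  0.035 0.15 ] [480.2  34.9] [99.   8.3] 22.0
cap 198 [0.799 0.025 0.081]
mc [ 0.381 -0.284  0.071]
flange [ 0.581 -0.506  0.01 ]
scr [ 0.373 -0.456 -0.007]
spools [0.38  0.308 0.043]
? [ 0.395 -0.169  0.008]
side ped 612 [0.791 0.072 0.011] rect [761.   48.6] [271.4 145.7] 13.7
side beam 953 [0.687 0.006 0.055] rect [647.8 -21.9] [415.3  93.4] 19.4
side hi 130 [0.794 0.042 0.077] rect [643.1  45. ] [ 91.  411.7] 85.8
side stn 520 [0.461 0.208 0.015] [323.4 560.8] [123.5 885.3] 21.7 0.7700669832602937
 posts [[0.457 0.208 0.033]
 [0.103 0.949 0.77 ]]
```

View pics/c.png

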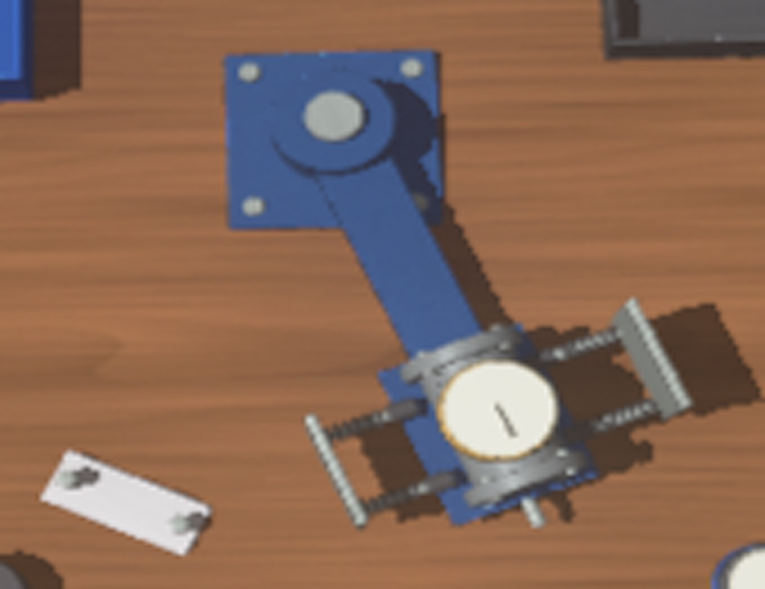

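The crop shows the station plate centred at about top px (218,223), the pointer at about (309,224) and both buffers fully out. Next: an estimator of the boom angle and a first approach.

```bash
cat >> h.py <<'E'
PIV=np.array([.8045,.0285])
def boom(s):
    P=cloud(s);hsv=masks(s).astype(int);H,S,V=hsv[...,0],hsv[...,1],hsv[...,2]
    d=P[...,:2]-PIV;r=np.hypot(d[...,0],d[...,1]);a=np.arctan2(d[...,1],-d[...,0]);z=P[...,2]
    ok=(s["range_z"]>0)&(abs(a)<1.2)
    w=ok&(S<70)&(V>150)&(z>.14)&(z<.18)&(r>.25)&(r<.35)
    b=ok&(abs(H-112)<14)&(S>110)&(z>.045)&(z<.075)&(r>.1)&(r<.2)
    f=lambda m:(round(float(np.arctan2(P[m][:,1].mean()-PIV[1],PIV[0]-P[m][:,0].mean())),4),int(m.sum())) if m.sum()>20 else None
    return f(w),f(b)
def look(names=("top","side")):
    from bench import snapshot,get_obs
    o=get_obs();print("t",round(o["time"],2),"tcp",np.round(o["tool_pos"],3),"rot",np.round(o["ee_rot"],3),"F",np.round(o["wrist_force"],2))
    for n in names:
        s=snapshot(n);np.savez(n+"L.npz",**s);print(n,boom(s))
E
python3 - <<'E'
from h import *
for n in("top","side"):
    s=dict(np.load(n+"0.npz"));print(n,boom(s))
s=dict(np.load("top0.npz"))
m=np.array([ray(s,190+u/4.5,90+v/3.8,.01) for u,v in((68,450),(212,510),(190,555),(42,500))]);c=m.mean(0)
print(np.round(m,3),c);d=c[:2]-PIV;print(np.hypot(*d),np.arctan2(d[1],-d[0]))
E
```

```text
top ((-0.3784, 617), (-0.3814, 471))
side ((-0.3545, 249), (-0.3012, 286))
[[0.514 0.24  0.01 ]
 [0.456 0.128 0.01 ]
 [0.415 0.146 0.01 ]
 [0.468 0.26  0.01 ]] [0.46325135 0.19342335 0.01      ]
0.37901233668956247 0.45019354914801935
```

Emit:
carry_out(
  commands=[
    [0.048, -0.01, 0, 0, 0, 0],
    [0.096, -0.02, 0, 0, 0, 0],
    [0.144, -0.03, 0, 0, 0, 0],
    [0.192, -0.04, 0, 0, 0, 0],
    [0.24, -0.05, 0, 0, 0, 0],
  ],
  jaw=0,
)

```text
time: 0.6
tool_pos: [0.4339, -0.3453, 0.205]
ee_rot: [-3.141, 0.0, 0.447]
wrist_force: [1.3, -1.5, 0.7]
width: 0.0574
finger_force: 0.0
```

Emit:
carry_out(
  commands=[
    [0.048, -0.01, 0, 0, 0, 0],
    [0.096, -0.02, 0, 0, 0, 0],
    [0.144, -0.03, 0, 0, 0, 0],
    [0.189, -0.037, 0, 0, 0, 0],
    [0.189, -0.037, 0.045, 0, 0, 0],
  ],
)

```text
time: 1.1
tool_pos: [0.595, -0.2292, 0.1669]
ee_rot: [3.13, -0.012, 0.454]
wrist_force: [0.7, -1.1, 0.8]
width: 0.0177
finger_force: 0.0
```

Emit:
carry_out(
  commands=[
    [0, 0, 0.025, 0, 0, 0],
    [0, 0, 0.05, 0, 0, 0],
    [0, 0, 0.05, 0, 0, 0],
    [0, -0.006, 0.05, 0, 0, 0],
    [0, -0.01, 0.05, 0, 0, 0],
  ],
)

```text
time: 1.6
tool_pos: [0.5835, -0.2227, 0.1125]
ee_rot: [3.139, -0.002, 0.448]
wrist_force: [0.2, -0.6, -0.8]
width: 0.0006
finger_force: 0.0
```

Emit:
carry_out(
  commands=[
    [0, -0.002, 0, 0, 0, 0],
    [0, -0.004, 0, 0, 0, 0],
    [0, -0.006, 0, 0, 0, 0],
    [0, -0.008, 0, 0, 0, 0],
    [0, -0.01, 0, 0, 0, 0],
  ],
)

```text
time: 2.1
tool_pos: [0.5786, -0.2136, 0.1107]
ee_rot: [3.141, -0.0, 0.448]
wrist_force: [-0.4, -0.8, 1.0]
width: 0.0001
finger_force: 0.1
```

Emit:
carry_out(
  commands=[
    [0, -0.002, 0, 0, 0, 0],
    [0, -0.004, 0, 0, 0, 0],
    [0, -0.006, 0, 0, 0, 0],
    [0, -0.008, 0, 0, 0, 0],
    [0, -0.01, 0, 0, 0, 0],
  ],
)

```text
time: 2.6
tool_pos: [0.574, -0.2045, 0.1104]
ee_rot: [3.142, 0.0, 0.448]
wrist_force: [-0.3, -1.2, -0.6]
width: 0.0007
finger_force: 0.2
```

```bash
python3 - <<'E'
from h import *
look(("top","side"))
import cv2
s=np.load("topL.npz");cv2.imwrite("pics/t1.png",cv2.resize(s["img"][90:245,190:400],None,fx=3.5,fy=3.5)[...,::-1])
E
```

```text
t 2.6 tcp [ 0.574 -0.205  0.11 ] rot [3.142 0.    0.448] F [-0.33 -1.19 -0.56]
top ((-0.3222, 585), (-0.3573, 473))
side ((-0.3004, 256), (-0.2741, 282))
```

View pics/t1.png

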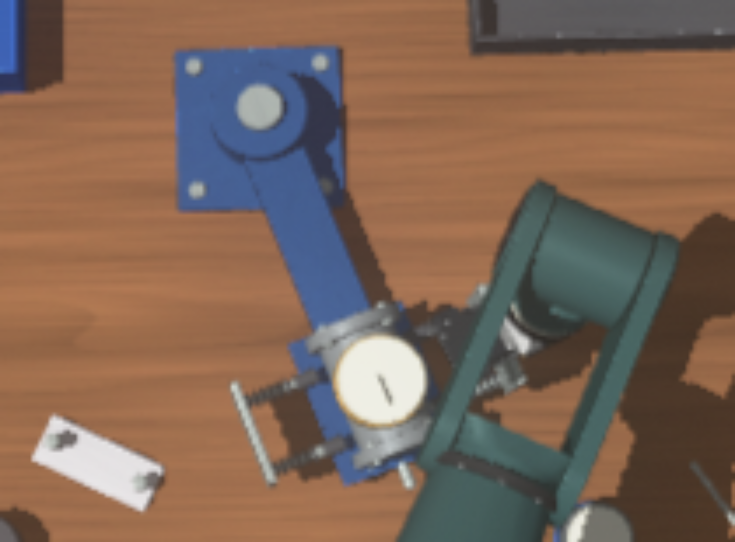

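The dial mean is polluted by the arm (at about (480,350) in this crop), and the finger is on the right buffer. I'll keep pushing at the same speed.

Emit:
carry_out(
  commands=[
    [0, -0.002, 0, 0, 0, 0],
    [0, -0.004, 0, 0, 0, 0],
    [0, -0.006, 0, 0, 0, 0],
    [0, -0.008, 0, 0, 0, 0],
    [0, -0.01, 0, 0, 0, 0],
  ],
)

```text
time: 3.2
tool_pos: [0.5698, -0.1953, 0.1105]
ee_rot: [-3.142, -0.0, 0.448]
wrist_force: [0.9, -0.3, 0.1]
width: 0.0005
finger_force: 0.0
```

```bash
cat >> h.py <<'E'
def boom(s):
    P=cloud(s);hsv=masks(s).astype(int);H,S,V=hsv[...,0],hsv[...,1],hsv[...,2]
    d=P[...,:2]-PIV;r=np.hypot(d[...,0],d[...,1]);a=np.arctan2(d[...,1],-d[...,0]);z=P[...,2]
    ok=(s["range_z"]>0)&(abs(a)<1.2)
    w=ok&(S<70)&(V>150)&(z>.14)&(z<.18)&(r>.25)&(r<.35)
    n,l,st,c=cv2.connectedComponentsWithStats(w.astype(np.uint8))
    w=l==1+st[1:,4].argmax() if n>1 else w
    b=ok&(abs(H-112)<14)&(S>110)&(z>.052)&(z<.075)&(r>.1)&(r<.2)
    f=lambda m:(round(float(np.arctan2(P[m][:,1].mean()-PIV[1],PIV[0]-P[m][:,0].mean())),4),int(m.sum())) if m.sum()>20 else None
    g=lambda m:round(float((a[m].min()+a[m].max())/2),4) if m.sum()>20 else None
    return f(w),f(b),g(b)
E
python3 - <<'E'
from h import *
for q in("0","L"):
  for n in("top","side"):print(q,n,boom(dict(np.load(n+q+".npz"))))
look(("top","side"))
E
```

```text
0 top ((-0.382, 505), (-0.3791, 428), -0.3916)
0 side ((-0.3612, 206), (-0.3228, 242), -0.3415)
L top ((-0.3581, 514), (-0.3574, 438), -0.3656)
L side ((-0.335, 212), (-0.2954, 238), -0.2919)
t 3.2 tcp [ 0.57  -0.195  0.11 ] rot [-3.142 -0.     0.448] F [ 0.87 -0.28  0.11]
top ((-0.2967, 506), (-0.2936, 427), -0.2885)
side ((-0.2744, 226), (-0.2305, 246), -0.2257)
```

The boom is moving freely: -0.382 → -0.358 → -0.297. Now I'll lift clear and cross to the left side.

Emit:
carry_out(
  commands=[
    [0, 0.012, -0.02, 0, 0, 0],
    [0, 0.012, -0.065, 0, 0, 0],
    [0, 0.012, -0.11, 0, 0, 0],
    [0.02, -0.03, -0.11, 0, 0, 0],
    [0.04, -0.07, -0.11, 0, 0, 0],
  ],
)

```text
time: 3.8
tool_pos: [0.5766, -0.1155, 0.2232]
ee_rot: [3.138, -0.004, 0.445]
wrist_force: [0.4, 0.2, -0.5]
width: 0.0004
finger_force: 0.0
```

Emit:
carry_out(
  commands=[
    [0.021, -0.041, 0, 0, 0, 0],
    [0.042, -0.082, 0, 0, 0, 0],
    [0.063, -0.123, 0, 0, 0, 0],
    [0.084, -0.164, 0, 0, 0, 0],
    [0.105, -0.205, 0, 0, 0, 0],
  ],
)

```text
time: 4.3
tool_pos: [0.5813, 0.1169, 0.2206]
ee_rot: [3.141, -0.001, 0.448]
wrist_force: [1.8, -0.7, 0.6]
width: 0.0008
finger_force: 0.0
```

Emit:
carry_out(
  commands=[
    [0.021, -0.041, 0, 0, 0, 0.14],
    [0.042, -0.082, 0, 0, 0, 0.28],
    [0.063, -0.123, 0, 0, 0, 0.42],
    [0.085, -0.158, 0, 0, 0, 0.56],
    [0.085, -0.158, 0, 0, 0, 0.7],
  ],
)

```text
time: 4.8
tool_pos: [0.5888, 0.2997, 0.2191]
ee_rot: [-3.14, 0.002, -0.251]
wrist_force: [0.1, -1.0, -0.2]
width: 0.0004
finger_force: 0.0
```

```bash
python3 - <<'E'
from h import *
look(("top","side"))
E
```

```text
t 4.8 tcp [0.589 0.3   0.219] rot [-3.14e+00  2.00e-03 -2.51e-01] F [ 0.14 -1.01 -0.16]
top ((-0.5388, 51), (-0.1722, 83), -0.0835)
side (None, (-0.0707, 263), -0.0431)
```

Emit:
carry_out(
  commands=[
    [0, 0, 0, 0, 0, 0.1],
    [0, 0, 0, 0, 0, 0.17],
    [0, 0, 0, 0, 0, 0.17],
    [0, 0, 0, 0, 0, 0.17],
    [0, 0, 0, 0, 0, 0.17],
  ],
)

```text
time: 5.4
tool_pos: [0.5898, 0.2938, 0.2206]
ee_rot: [-3.142, -0.0, -0.421]
wrist_force: [-0.0, 0.2, -0.4]
width: 0.0008
finger_force: 0.0
```

```bash
python3 - <<'E'
from h import *
look(("side","wrist","top"))
a=[np.load(n+"L.npz")["img"] for n in("side","wrist","top")]
cv2.imwrite("pics/t2.png",np.vstack([cv2.resize(np.hstack(a[:2]),(800,300)),np.hstack([cv2.resize(a[2],(400,300)),np.zeros((300,400,3),np.uint8)])])[...,::-1])
E
```

```text
t 5.4 tcp [0.59  0.294 0.221] rot [-3.142 -0.    -0.421] F [-0.    0.24 -0.37]
side ((-0.003, 26), (-0.0187, 254), -0.0156)
wrist ((0.3592, 1336), (0.0495, 2279), 0.0402)
top ((-0.0078, 72), (-0.1299, 52), -0.0198)
```

View pics/t2.png

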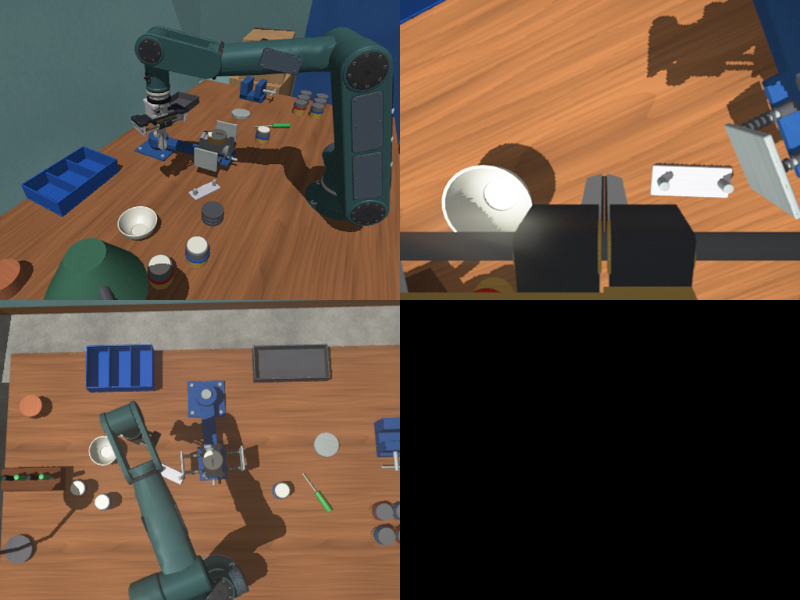

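Side: the boom is swinging past its centre, partly behind the gripper. Top: the dial is at about (213,458) in the mosaic, clear but in the arm's shadow. Wrist: left plate (765,165) and station plate (692,180). I'll switch to a depth-only dial mask.

```bash
cat >> h.py <<'E'
def boom(s):
    P=cloud(s);z=P[...,2];d=P[...,:2]-PIV;r=np.hypot(d[...,0],d[...,1]);a=np.arctan2(d[...,1],-d[...,0])
    w=(s["range_z"]>0)&(abs(a)<1.2)&(z>.153)&(z<.168)&(r>.245)&(r<.355)
    n,l,st,c=cv2.connectedComponentsWithStats(w.astype(np.uint8))
    if n<2:return None
    w=l==1+st[1:,4].argmax()
    q=P[w];(c,rad)=cv2.minEnclosingCircle(q[:,:2].astype(np.float32))
    f=lambda p:round(float(np.arctan2(p[1]-PIV[1],PIV[0]-p[0])),4)
    return f(q.mean(0)),f(c),round(rad,4),int(w.sum()),round(float(np.hypot(*(np.array(c)-PIV))),3)
E
python3 - <<'E'
from h import *
for n in("top","side"):print(n,boom(dict(np.load(n+"0.npz"))))
for n in("top","side","wrist"):print(n,boom(dict(np.load(n+"L.npz"))))
E
```

```text
top (-0.3775, -0.3771, 0.0427, 500, 0.3)
side (-0.3519, -0.3714, 0.0432, 253, 0.299)
top (-0.0593, -0.059, 0.0428, 503, 0.299)
side (-0.0488, -0.0654, 0.0445, 296, 0.301)
wrist None
```

Emit:
carry_out(
  commands=[
    [0, 0, 0, 0, 0, 0],
    [0, 0, 0, 0, 0, 0],
    [0, 0, 0, 0, 0, 0],
    [0, 0, 0, 0, 0, 0],
    [0, 0, 0, 0, 0, 0],
  ],
)

```text
time: 6.05
tool_pos: [0.5897, 0.2944, 0.2204]
ee_rot: [3.142, -0.0, -0.422]
wrist_force: [0.0, 0.3, -0.3]
width: 0.0006
finger_force: 0.0
```

```bash
python3 - <<'E'
from h import *
look(("top",))
E
```

```text
t 6.05 tcp [0.59  0.294 0.22 ] rot [ 3.142 -0.    -0.422] F [ 0.04  0.26 -0.32]
top (-0.0097, -0.0095, 0.0423, 511, 0.3)
```

Emit:
carry_out(
  commands=[
    [0, 0.004, 0.03, 0, 0, 0],
    [0, 0.01, 0.065, 0, 0, 0],
    [0, 0.01, 0.095, 0, 0, 0],
    [0, 0.01, 0.11, 0, 0, 0],
    [0, 0.01, 0.11, 0, 0, 0],
  ],
)

```text
time: 6.6
tool_pos: [0.584, 0.2846, 0.1073]
ee_rot: [3.137, 0.004, -0.422]
wrist_force: [0.2, -0.7, -0.4]
width: 0.0007
finger_force: 0.0
```

Emit:
carry_out(
  commands=[
    [0, 0, 0, 0, 0, 0],
    [0, 0, 0, 0, 0, 0],
    [0, 0, 0, 0, 0, 0],
    [0, 0, 0, 0, 0, 0],
    [0, 0, 0, 0, 0, 0],
  ],
)

```text
time: 7.1
tool_pos: [0.5859, 0.2854, 0.1113]
ee_rot: [-3.141, -0.001, -0.422]
wrist_force: [-0.3, -0.2, 0.5]
width: 0.0003
finger_force: 0.0
```

Emit:
carry_out(
  commands=[
    [0, 0, 0, 0, 0, 0],
    [0, 0, 0, 0, 0, 0],
    [0, 0, 0, 0, 0, 0],
    [0, 0, 0, 0, 0, 0],
    [0, 0, 0, 0, 0, 0],
  ],
)

```text
time: 7.6
tool_pos: [0.5856, 0.2852, 0.1104]
ee_rot: [3.141, -0.0, -0.422]
wrist_force: [0.2, -0.5, 0.4]
width: 0.0006
finger_force: 0.0
```

```bash
python3 - <<'E'
from h import *
look(("top","side"))
E
```

```text
t 7.6 tcp [0.586 0.285 0.11 ] rot [ 3.141 -0.    -0.422] F [ 0.23 -0.54  0.37]
top (0.1255, 0.1267, 0.0422, 498, 0.3)
side (0.1492, 0.1334, 0.044, 329, 0.301)
```

Emit:
carry_out(
  commands=[
    [0, 0, 0, 0, 0, 0],
    [0, 0, 0, 0, 0, 0],
    [0, 0, 0, 0, 0, 0],
    [0, 0, 0, 0, 0, 0],
    [0, 0, 0, 0, 0, 0],
  ],
)

```text
time: 8.2
tool_pos: [0.5856, 0.2852, 0.1104]
ee_rot: [3.141, -0.0, -0.422]
wrist_force: [0.2, -0.6, -1.0]
width: 0.0002
finger_force: 0.0
```

Emit:
carry_out(
  commands=[
    [0, 0, 0, 0, 0, 0],
    [0, 0, 0, 0, 0, 0],
    [0, 0, 0, 0, 0, 0],
    [0, 0, 0, 0, 0, 0],
    [0, 0, 0, 0, 0, 0],
  ],
)

```text
time: 8.7
tool_pos: [0.5856, 0.2852, 0.1104]
ee_rot: [3.142, -0.0, -0.422]
wrist_force: [0.2, -0.6, -0.7]
width: 0.0001
finger_force: 0.0
```

```bash
python3 - <<'E'
from h import *
look(("top","side"))
E
```

```text
t 8.7 tcp [0.586 0.285 0.11 ] rot [ 3.142 -0.    -0.422] F [ 0.2  -0.55 -0.68]
top (0.2133, 0.2128, 0.0425, 503, 0.3)
side (0.2378, 0.2252, 0.043, 336, 0.301)
```

Emit:
carry_out(
  commands=[
    [0, 0, 0, 0, 0, 0],
    [0, 0, 0, 0, 0, 0],
    [0, 0, 0, 0, 0, 0],
    [0, 0, 0, 0, 0, 0],
    [0, 0, 0, 0, 0, 0],
  ],
)

```text
time: 9.3
tool_pos: [0.5856, 0.2852, 0.1104]
ee_rot: [3.141, -0.0, -0.422]
wrist_force: [-0.8, 1.1, -0.1]
width: 0.0008
finger_force: 0.0
```

Emit:
carry_out(
  commands=[
    [0, 0, 0, 0, 0, 0],
    [0, 0, 0, 0, 0, 0],
    [0, 0, 0, 0, 0, 0],
    [0, 0, 0, 0, 0, 0],
    [0, 0, 0, 0, 0, 0],
  ],
)

```text
time: 9.8
tool_pos: [0.5856, 0.2852, 0.1105]
ee_rot: [3.142, -0.0, -0.422]
wrist_force: [-0.0, -0.4, 0.4]
width: 0.0007
finger_force: 0.0
```

Emit:
carry_out(
  commands=[
    [0, 0, 0, 0, 0, 0],
    [0, 0, 0, 0, 0, 0],
    [0, 0, 0, 0, 0, 0],
    [0, 0, 0, 0, 0, 0],
    [0, 0, 0, 0, 0, 0],
  ],
)

```text
time: 10.3
tool_pos: [0.5856, 0.2852, 0.1104]
ee_rot: [3.142, -0.0, -0.422]
wrist_force: [0.3, 0.1, -0.2]
width: 0.0008
finger_force: 0.0
```

Emit:
carry_out(
  commands=[
    [0, 0, 0, 0, 0, 0],
    [0, 0, 0, 0, 0, 0],
    [0, 0, 0, 0, 0, 0],
    [0, 0, 0, 0, 0, 0],
    [0, 0, 0, 0, 0, 0],
  ],
)

```text
time: 10.8
tool_pos: [0.5856, 0.2852, 0.1104]
ee_rot: [3.142, -0.0, -0.422]
wrist_force: [0.4, 0.2, 0.5]
width: 0.0006
finger_force: 0.0
```

```bash
python3 - <<'E'
from h import *
look(("top","side"))
E
```

```text
t 10.8 tcp [0.586 0.285 0.11 ] rot [ 3.142 -0.    -0.422] F [0.36 0.21 0.51]
top (0.3639, 0.3645, 0.0426, 504, 0.3)
side (0.3825, 0.371, 0.0487, 368, 0.294)
```

Emit:
carry_out(
  commands=[
    [0, 0, 0, 0, 0, 0],
    [0, 0, 0, 0, 0, 0],
    [0, 0, 0, 0, 0, 0],
    [0, 0, 0, 0, 0, 0],
    [0, 0, 0, 0, 0, 0],
  ],
)

```text
time: 11.4
tool_pos: [0.5856, 0.2852, 0.1104]
ee_rot: [3.141, -0.0, -0.422]
wrist_force: [0.3, 0.6, -1.0]
width: 0.0003
finger_force: 0.0
```

Emit:
carry_out(
  commands=[
    [0, 0, 0, 0, 0, 0],
    [0, -0.0009, 0, 0, 0, 0],
    [0, -0.0018, 0, 0, 0, 0],
    [0, -0.0027, 0, 0, 0, 0],
    [0, -0.0036, 0, 0, 0, 0],
  ],
)

```text
time: 11.9
tool_pos: [0.5871, 0.2886, 0.1104]
ee_rot: [3.142, -0.0, -0.422]
wrist_force: [-0.5, -0.4, -0.5]
width: 0.0005
finger_force: 0.0
```

Emit:
carry_out(
  commands=[
    [0, -0.0009, 0, 0, 0, 0],
    [0, -0.0018, 0, 0, 0, 0],
    [0, -0.0027, 0, 0, 0, 0],
    [0, -0.0036, 0, 0, 0, 0],
    [0, -0.0045, 0, 0, 0, 0],
  ],
)

```text
time: 12.4
tool_pos: [0.5889, 0.2926, 0.1105]
ee_rot: [3.141, -0.0, -0.422]
wrist_force: [-0.7, -0.3, 0.9]
width: 0.0007
finger_force: 0.0
```

```bash
python3 - <<'E'
from h import *
look(("top",))
E
```

```text
t 12.4 tcp [0.589 0.293 0.11 ] rot [ 3.141 -0.    -0.422] F [-0.74 -0.31  0.85]
top (0.4491, 0.4488, 0.043, 504, 0.299)
```

Emit:
carry_out(
  commands=[
    [0, -0.0009, 0, 0, 0, 0],
    [0, -0.0018, 0, 0, 0, 0],
    [0, -0.0027, 0, 0, 0, 0],
    [0, -0.0036, 0, 0, 0, 0],
    [0, -0.0045, 0, 0, 0, 0],
  ],
)

```text
time: 12.95
tool_pos: [0.5908, 0.2968, 0.1104]
ee_rot: [3.141, 0.0, -0.422]
wrist_force: [-0.1, -0.7, -1.1]
width: 0.0006
finger_force: 0.0
```

```bash
python3 - <<'E'
from h import *
look(("top",))
E
```

```text
t 12.95 tcp [0.591 0.297 0.11 ] rot [ 3.141  0.    -0.422] F [-0.07 -0.69 -1.12]
top (0.447, 0.4476, 0.0426, 506, 0.3)
```

The boom was caught and stopped at 0.448 (mark at 0.450). I'll withdraw and check that it stands.

Emit:
carry_out(
  commands=[
    [0, -0.008, 0, 0, 0, 0],
    [0, -0.014, -0.03, 0, 0, 0],
    [0, -0.014, -0.07, 0, 0, 0],
    [0, -0.014, -0.11, 0, 0, 0],
    [0, -0.014, -0.11, 0, 0, 0],
  ],
)

```text
time: 13.5
tool_pos: [0.5993, 0.3112, 0.2292]
ee_rot: [-3.131, -0.01, -0.422]
wrist_force: [-0.2, 0.0, 0.6]
width: 0.0009
finger_force: 0.0
```

```bash
python3 - <<'E'
from h import *
look(("top","side"))
s=np.load("topL.npz");cv2.imwrite("pics/t3.png",cv2.resize(s["img"][80:270,100:350],None,fx=3,fy=3)[...,::-1])
E
```

```text
t 13.5 tcp [0.599 0.311 0.229] rot [-3.131 -0.01  -0.422] F [-0.15  0.03  0.57]
top (0.4489, 0.4493, 0.0426, 494, 0.3)
side (0.4632, 0.4562, 0.0489, 384, 0.294)
```

View pics/t3.png

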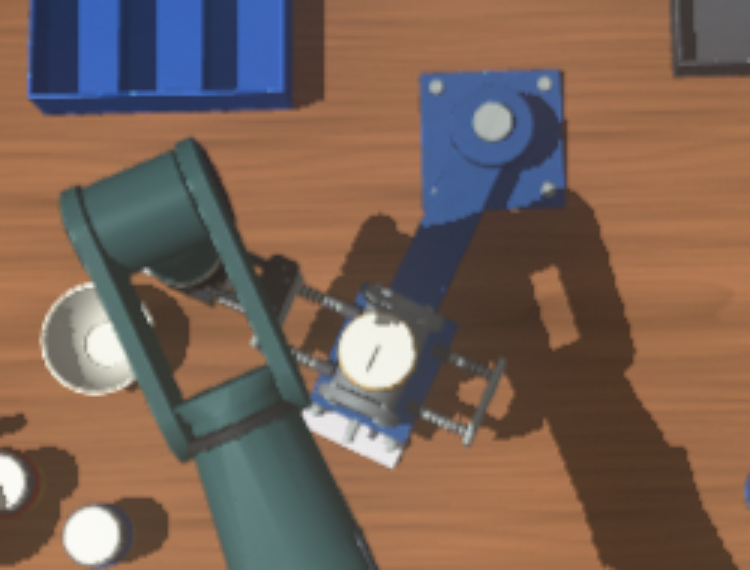

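Emit:
carry_out(
  commands=[
    [0, 0, 0, 0, 0, 0],
    [0, 0, 0, 0, 0, 0],
    [0, 0, 0, 0, 0, 0],
    [0, 0, 0, 0, 0, 0],
    [0, 0, 0, 0, 0, 0],
  ],
)

```text
time: 14.1
tool_pos: [0.5964, 0.3094, 0.2199]
ee_rot: [3.141, 0.001, -0.422]
wrist_force: [0.1, 0.0, 0.1]
width: 0.0003
finger_force: 0.0
```

Emit:
carry_out(
  commands=[
    [0, 0, 0, 0, 0, 0],
    [0, 0, 0, 0, 0, 0],
    [0, 0, 0, 0, 0, 0],
    [0, 0, 0, 0, 0, 0],
    [0, 0, 0, 0, 0, 0],
  ],
)

```text
time: 14.6
tool_pos: [0.5965, 0.3095, 0.2205]
ee_rot: [-3.142, -0.0, -0.422]
wrist_force: [0.8, 0.6, 0.1]
width: 0.0005
finger_force: 0.0
```

Emit:
carry_out(
  commands=[
    [0, 0, 0, 0, 0, 0],
    [0, 0, 0, 0, 0, 0],
    [0, 0, 0, 0, 0, 0],
    [0, 0, 0, 0, 0, 0],
    [0, 0, 0, 0, 0, 0],
  ],
)

```text
time: 15.1
tool_pos: [0.5965, 0.3095, 0.2205]
ee_rot: [3.142, -0.0, -0.422]
wrist_force: [-0.4, -0.8, 0.6]
width: 0.0004
finger_force: 0.0
```

```bash
python3 - <<'E'
from h import *
look(("top","side"))
E
```

```text
t 15.1 tcp [0.597 0.309 0.22 ] rot [ 3.142 -0.    -0.422] F [-0.42 -0.8   0.64]
top (0.4493, 0.452, 0.0428, 504, 0.3)
side (0.4615, 0.4554, 0.0487, 380, 0.294)
```

The pointer, at about (352,430) in the crop, stands midway between the posts, and the boom is still. I'll wait out the five seconds with a margin.

Emit:
carry_out(
  commands=[
    [0, 0, 0, 0, 0, 0],
    [0, 0, 0, 0, 0, 0],
    [0, 0, 0, 0, 0, 0],
    [0, 0, 0, 0, 0, 0],
    [0, 0, 0, 0, 0, 0],
  ],
)

```text
time: 15.7
tool_pos: [0.5965, 0.3095, 0.2205]
ee_rot: [3.142, -0.0, -0.422]
wrist_force: [0.0, -0.0, -0.0]
width: 0.0008
finger_force: 0.0
```

Emit:
carry_out(
  commands=[
    [0, 0, 0, 0, 0, 0],
    [0, 0, 0, 0, 0, 0],
    [0, 0, 0, 0, 0, 0],
    [0, 0, 0, 0, 0, 0],
    [0, 0, 0, 0, 0, 0],
  ],
)

```text
time: 16.2
tool_pos: [0.5965, 0.3095, 0.2205]
ee_rot: [3.142, -0.0, -0.422]
wrist_force: [0.4, -0.6, -0.0]
width: 0.0005
finger_force: 0.0
```

Emit:
carry_out(
  commands=[
    [0, 0, 0, 0, 0, 0],
    [0, 0, 0, 0, 0, 0],
    [0, 0, 0, 0, 0, 0],
    [0, 0, 0, 0, 0, 0],
    [0, 0, 0, 0, 0, 0],
  ],
)

```text
time: 16.7
tool_pos: [0.5965, 0.3095, 0.2204]
ee_rot: [3.142, -0.0, -0.422]
wrist_force: [-0.3, 0.5, 0.2]
width: 0.0004
finger_force: 0.0
```

Emit:
carry_out(
  commands=[
    [0, 0, 0, 0, 0, 0],
    [0, 0, 0, 0, 0, 0],
    [0, 0, 0, 0, 0, 0],
    [0, 0, 0, 0, 0, 0],
    [0, 0, 0, 0, 0, 0],
  ],
)

```text
time: 17.2
tool_pos: [0.5965, 0.3095, 0.2205]
ee_rot: [3.142, -0.0, -0.422]
wrist_force: [-0.9, 0.0, 0.1]
width: 0.0004
finger_force: 0.0
```

Emit:
carry_out(
  commands=[
    [0, 0, 0, 0, 0, 0],
    [0, 0, 0, 0, 0, 0],
    [0, 0, 0, 0, 0, 0],
    [0, 0, 0, 0, 0, 0],
    [0, 0, 0, 0, 0, 0],
  ],
)

```text
time: 17.7
tool_pos: [0.5965, 0.3095, 0.2205]
ee_rot: [3.142, -0.0, -0.422]
wrist_force: [-0.0, 0.0, -0.2]
width: 0.0005
finger_force: 0.0
```

Emit:
carry_out(
  commands=[
    [0, 0, 0, 0, 0, 0],
    [0, 0, 0, 0, 0, 0],
    [0, 0, 0, 0, 0, 0],
    [0, 0, 0, 0, 0, 0],
    [0, 0, 0, 0, 0, 0],
  ],
)

```text
time: 18.2
tool_pos: [0.5965, 0.3095, 0.2205]
ee_rot: [3.142, -0.0, -0.422]
wrist_force: [-0.5, -1.5, -0.7]
width: 0.0009
finger_force: 0.0
```

Emit:
carry_out(
  commands=[
    [0, 0, 0, 0, 0, 0],
    [0, 0, 0, 0, 0, 0],
    [0, 0, 0, 0, 0, 0],
    [0, 0, 0, 0, 0, 0],
    [0, 0, 0, 0, 0, 0],
  ],
)

```text
time: 18.7
tool_pos: [0.5965, 0.3095, 0.2205]
ee_rot: [3.142, -0.0, -0.422]
wrist_force: [-0.3, 0.4, 0.2]
width: 0.0007
finger_force: 0.0
```

Emit:
carry_out(
  commands=[
    [0, 0, 0, 0, 0, 0],
    [0, 0, 0, 0, 0, 0],
    [0, 0, 0, 0, 0, 0],
    [0, 0, 0, 0, 0, 0],
    [0, 0, 0, 0, 0, 0],
  ],
)

```text
time: 19.2
tool_pos: [0.5965, 0.3095, 0.2205]
ee_rot: [3.142, -0.0, -0.422]
wrist_force: [-0.5, 0.1, 0.2]
width: 0.0003
finger_force: 0.0
```

```bash
python3 - <<'E'
from h import *
look(("top",))
s=dict(np.load("topL.npz"));a=boom(s)[1]
if abs(a-.45)<.06:
    from bench import close_job
    print(close_job())
E
```

```text
t 19.2 tcp [0.597 0.309 0.22 ] rot [ 3.142 -0.    -0.422] F [-0.45  0.08  0.24]
top (0.4478, 0.4489, 0.0424, 494, 0.3)
the job is handed in; nothing more can be done
None
```

The boom came to rest with its pointer midway between the posts, within about 1 mm of the mark by camera; it stood there let go for about 6 s and the job was handed in at about 19 s, with no verdict returned.

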